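# Seat the well plate and lock the shaker's gate lever

### The job

Get the plate shaker ready to run: with the fingertips, push the well plate along its lane until it is fully home against the stop at the far end, then push the gate lever across past its half-way detent to the second stop, so that the bar locks the plate in. Push only: do not lift the plate off the deck, and leave the other things on the bench and on the shaker where they are.

Things in the scene. Friction and masses are not known exactly. Their poses are not given: they have to be found in the camera images.
- shaker: White bench plate shaker, fixed, 230 (x) x 210 (y) mm, flat deck 45 mm above the table. Origin: centre of underside, on the table; own x points from its front to its rear, y left, z up; turned up to 0.35 rad. Teal control hump at right rear (x +15 to +110, y -100 to -15 mm, top 70 mm high). In front of x = -53 mm only the plate stands on the deck.
- stop (a point): Foot of the plate lane's end stop (bar 12 mm high) at mid-lane, on the deck; shaker's frame x +95, y +45 mm, axes as the shaker's. The plate slides to +x until it meets this face. Lane sides: two aluminium rails 8 mm high, inner faces 88.6 mm apart, reaching 128 mm (left) and 120 mm (right) to the front of the stop.
- plate: Loose clear 24-well plate, solid, 127.6 (own x) x 85.6 (own y) x 20 mm high, about 120 g. Origin: centre of its underside. Lies on the deck in the lane, x along the lane, 30 to 55 mm short of the stop. Fully home, its origin is 64 mm in front of the stop (shaker's x +31, y +45 mm) and its front edge at shaker's x = -33 mm.
- gate (a joint): Travel (m) of the gate lever along the shaker's +y: 0 open (right), 0.027 to 0.036 half-way detent where it rests, 0.060 second and last stop, locked. Leaving a rest place takes up to 7 N; past about 0.049 it snaps on to 0.060 by itself. Its steel bar passes 3 mm in front of the home plate, from 4 mm outside the plate's right side (open) to 56 mm across it; a plate not home blocks it.
- gate_handle (a point): Centre of the top of the lever's upright black handle, 16 mm (shaker's x) x 10 mm (shaker's y, sliding direction), 31 mm tall above the deck, top 76 mm above the table. Shaker's frame: x -45 mm, y -52 mm open, +8 mm locked. The lever's steel bar, 8 mm thick and 10 mm high, lies along the deck at x -40 mm from 14 mm right to 50 mm left of the handle.
- jar: A small white-capped jar, 30 mm across, 38 mm tall, standing on the shaker's control hump (70 mm above the table). Not part of the job. Origin: centre of its underside.
- bottle: A reagent bottle with blue cap, 66 mm across, 130 mm tall, left of the shaker. Not part of the job. Origin: centre of its underside.
- rack: A pale blue tube rack with capped tubes, 110 x 60 mm, 59 mm tall, right of the shaker. Not part of the job. Origin: centre of its underside.
- tipbox: A grey tip box with clear top, 120 x 85 mm, 65 mm tall, left of the shaker. Not part of the job. Origin: centre of its underside.
- marker: A marker pen lying in front of the shaker, 132 mm long, 15 mm high. Not part of the job. Origin: centre of its underside.
- beaker: A glass beaker, 64 mm across, 75 mm tall, beyond the shaker. Not part of the job. Origin: centre of its underside.
- timer: A flat white bench timer, 60 x 60 x 18 mm, right of the shaker. Not part of the job. Origin: centre of its underside.
Mind the look-alikes: they are no part of the job. Leave any blue or red look-alike of the plate alone.

How it is judged:
By the outcome, as a careful person would: the job done as asked, in the order asked, and still so for the second after the job is handed in, with the robot touching nothing.
It also fails if it takes over 45 s, if anything falls off the work surface, if the arm or the gripper's body presses on something with over 40 N, if the wrist force passes 120 N, or if a joint passes its speed limit or range.

### The arm

A 6-joint arm with a two-finger parallel gripper is mounted at the origin on the work surface. World frame = base frame: x ahead of the robot, y to its left, z up, the work surface at z = 0. Lengths are in m, angles in rad, forces in N, time in s.
With the tool pointing down it reaches from about 0.15 to 0.775 m from the base axis. Payload 6.1 kg.
Tool frame: the origin (TCP) lies between the finger pads; the fingertips stand 11 mm ahead of it and the grasp point (between the pads) lies 8 mm behind it; z points along the fingers, y is the line along which they close (so a half turn about z gives the same grasp; the last joint's range is limited). The gripper opens to 85 mm and grips with 20 to 120 N. Pads are 22 mm wide; open, the fingers measure 114 mm over their backs; the gripper's body (76 mm by 85 mm) begins 54 mm behind the grasp point. The pads swing forward as they close: fully open they stand 13 mm farther back than shut.
Start: joints at [1.159, 0.126, -0.04, 1.405, 0, 1.571], TCP at [0.21, 0.481, 0.242] pointing down, gripper open.
Joint ranges: [-2.72, 2.72], [-0.95, 1.95], [-1.27, 1.35], [-1.78, 2.02], [-1.46, 1.47], [-3.14, 3.14]. Speed limits (rad/s): [2.39, 2.39, 3.01, 3.14, 3.14, 3.14].

### API

Orientations are given as a unit quaternion [w, x, y, z].
In Python, from rig import ctrl gives the robot as it stands.
- The arm moves only by the tool send_rows, never from a script. Its argument "plan" is a list of rows, each a list of 7 numbers: the turn, a rotation vector about the tool's x, y, z in rad, then the shift along the tool's x, y, z in m, then the opening, from -1 (shut) to 1 (fully open), so that 0 is half open. In form: [[ax, ay, az, dx, dy, dz, gripper], ...]. A call has exactly 8 rows; each row is the pose to reach, as a shift and turn from the pose commanded when the call began, along the tool's axes at that moment; what a row does not reach only later rows make up. A row lasts 1/12 s, in which the tool goes at most 41.7 mm and 7.16 degrees, less where a joint would pass 70% of its speed; a pose out of reach is approached as far as the arm can. A call with a gripper value outside its range is refused whole. The fingers move at their own pace and stop on an object; "force" is the grip in N (left out, the last holds). Time passes only in rows, so rows that repeat a pose let the fingers close, or fill a call up. It gives the time, the measured TCP pose, the force, the opening and the grip force at its end, in the units of the state.
- ctrl.sense(): the state, without advancing time (a new reading comes with each control period).
- ctrl.camera(name): name is "scene" or "top"; returns a dict with "image" (400x640x3 uint8, blue, green, red), "range_z" (400x640 float32, m along the optical axis (not along the pixel's ray), 0 where there is no reading), "camera_matrix" (3x3 intrinsics, pixels), "pose" (4x4, takes a point from camera to world coordinates). Camera axes: x right, y up, looking along -z (the intrinsics and any distortion apply to the point x, -y, -z); pixel columns grow to the right and rows downward; lengths in m; the calibration is good to about 2 mm. A picture is of the moment at which its call begins.
- ctrl.hand_in(): hands the job in; it is judged then, once.
The state is a dict: "clock": time; "joint_positions": joint angles; "dq": joint speeds; "joint_efforts": joint torques, N m; "tcp_pos": TCP position; "tool_rot": TCP orientation; "contact_force": force on the tool from outside, world axes, zero at the start; "wrist_torque": the same for the moment, N m; "gripper_width": opening from 0.0 (shut) to 1.0 (fully open); "gripper_force": force on a finger pad.
Only numpy, scipy, OpenCV 4.12 (cv2) and the standard library are available. Lean on these libraries where they do the work, as an engineer would, in place of code of your own. Each camera call takes 0.05 s, during which the arm holds its last target. There are 200 camera calls.

## Working session

There is one attempt and no reset: what is moved stays moved. The work goes in short steps, Python scripts to look and compute and a tool call to move; the robot and the scene stay as the last step left them, time stands still between calls to the robot, and variables do not carry over. Pictures are saved under pics/ and viewed, at most 10 in all, crops included, and the job is handed in when it is done.

Besides the shell and the picture viewer there is one more tool, called after ">>>" in YAML: its name, and indented under it one key for each argument. send_rows: Moves the arm, as the interface text tells. Its arguments: {"type":"object","properties":{"plan":{"type":"array","items":{"type":"array","items":{"type":"number"}}},"force":{"type":"number"}},"required":["plan"]}

```bash
mkdir -p pics; cat > h.py <<'E'
import numpy as np, cv2
from rig import ctrl
def cloud(c):
    K=c["camera_matrix"];z=c["range_z"];v,u=np.mgrid[:400,:640]
    p=np.stack([(u-K[0,2])/K[0,0]*z,-(v-K[1,2])/K[1,1]*z,-z],-1)
    T=c["pose"];return p@T[:3,:3].T+T[:3,3]
E
python3 - <<'E'
from h import *
for n in("top","scene"):
    c=ctrl.camera(n);cv2.imwrite(f"pics/{n}0.png",c["image"]);np.savez(f"{n}0.npz",P=cloud(c),im=c["image"]);print(c["pose"].round(3),[k for k in c])
s=ctrl.sense();print(s["tcp_pos"],s["tool_rot"],s["contact_force"])
E
```

```text
[[-0.016  0.984 -0.175  0.313]
 [-1.    -0.016  0.     0.086]
 [-0.003  0.175  0.985  1.292]
 [ 0.     0.     0.     1.   ]] ['image', 'range_z', 'camera_matrix', 'pose']
[[ 0.368 -0.591  0.717  1.083]
 [ 0.93   0.245 -0.276 -0.11 ]
 [-0.012  0.768  0.64   0.583]
 [ 0.     0.     0.     1.   ]] ['image', 'range_z', 'camera_matrix', 'pose']
[0.20998689 0.48078702 0.24161337] [-1.52363628e-04  2.04446225e-01  9.78877539e-01 -6.93351608e-04] [ 0.01133094 -0.47016667  0.30830955]
```

View pics/top0.png

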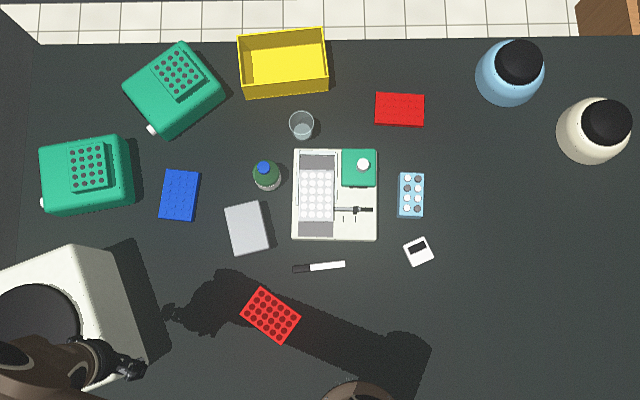

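View pics/scene0.png

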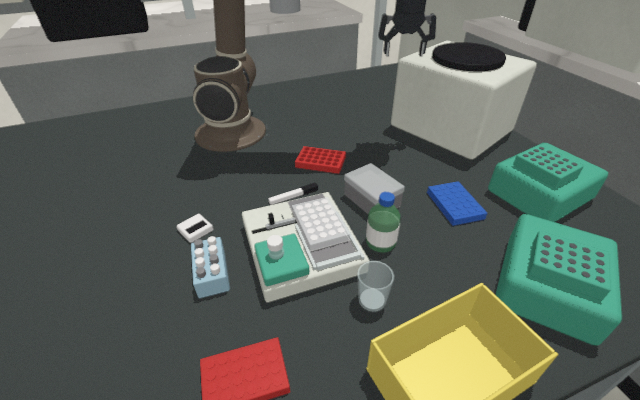

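```bash
python3 - <<'E'
from h import *
d=np.load("top0.npz");P,im=d["P"],d["im"]
m=np.zeros((400,640),bool);m[140:250,288:384]=1
q=P[m&(P[...,2]>.035)&(P[...,2]<.06)]
r=cv2.minAreaRect((q[:,:2]*1000).astype(np.float32));print(r, np.median(q[:,2]))
print(cv2.boxPoints(r))
cv2.imwrite("pics/crop0.png",cv2.resize(im[140:250,285:385],None,fx=5.4,fy=5.4,interpolation=cv2.INTER_CUBIC))
for v,u in((145,300),(160,315),(195,315),(228,315),(200,350),(209,357),(215,352),(164,362)):print(v,u,P[v,u].round(4))
for n in ("top","scene"):
    d=np.load(n+"0.npz");Q=d["P"]
    c=np.array(r[0])/1000
    q=Q[(abs(Q[...,0]-c[0])<.13)&(abs(Q[...,1]-c[1])<.12)&(Q[...,2]>.072)&(Q[...,2]<.079)]
    print(n,q.round(4)[:40])
E
```

```text
((562.62060546875, 46.75849533081055), (209.59519958496094, 230.92727661132812), 87.90711212158203) 0.04566193347835079
[[443.4068   -53.75251 ]
 [674.18005  -62.185898]
 [681.8344   147.2695  ]
 [451.06116  155.70288 ]]
145 300 [ 0.7013  0.1315 -0.0012]
160 315 [0.6466 0.0926 0.0497]
195 315 [0.5546 0.0938 0.0649]
228 315 [0.4757 0.0951 0.0492]
200 350 [0.5439 0.0079 0.0484]
209 357 [ 0.5169 -0.0068  0.0735]
215 352 [0.5068 0.0038 0.046 ]
164 362 [ 0.6189 -0.019   0.1098]
top [[ 0.6673  0.0183  0.0721]
 [ 0.6664  0.0111  0.0747]
 [ 0.6668  0.0011  0.0728]
 [ 0.6668 -0.0063  0.0722]
 [ 0.6666 -0.0186  0.0724]
 [ 0.6665 -0.026   0.0722]
 [ 0.6664 -0.0334  0.0721]
 [ 0.666  -0.0357  0.0734]
 [ 0.6661 -0.0382  0.0728]
 [ 0.6646  0.0258  0.0729]
 [ 0.6648  0.0233  0.072 ]
 [ 0.6647  0.0184  0.0722]
 [ 0.6645  0.0085  0.0722]
 [ 0.6644 -0.0038  0.0721]
 [ 0.6625 -0.0107  0.0781]
 [ 0.6639 -0.0135  0.0732]
 [ 0.6637 -0.0283  0.073 ]
 [ 0.6636 -0.048   0.0722]
 [ 0.6634 -0.0504  0.0727]
 [ 0.6617  0.0259  0.0743]
 [ 0.6613 -0.006   0.0739]
 [ 0.6614 -0.0134  0.0732]
 [ 0.661  -0.0183  0.074
[... 1209 characters left out ...]
-04  7.220e-02]
 [ 5.266e-01 -8.800e-03  7.530e-02]
 [ 5.245e-01 -6.400e-03  7.270e-02]
 [ 5.254e-01 -4.500e-03  7.280e-02]
 [ 5.259e-01 -2.500e-03  7.250e-02]
 [ 5.263e-01 -9.100e-03  7.240e-02]
 [ 6.235e-01 -8.600e-03  7.620e-02]
 [ 6.175e-01 -3.560e-02  7.860e-02]
 [ 6.272e-01 -1.150e-02  7.840e-02]
 [ 6.259e-01 -9.300e-03  7.610e-02]
 [ 6.193e-01 -3.620e-02  7.790e-02]
 [ 6.284e-01 -1.010e-02  7.630e-02]
 [ 6.204e-01 -3.670e-02  7.650e-02]
 [ 6.317e-01 -1.470e-02  7.890e-02]
 [ 6.309e-01 -1.270e-02  7.720e-02]
 [ 6.322e-01 -1.110e-02  7.790e-02]
 [ 6.220e-01 -3.720e-02  7.560e-02]
 [ 6.256e-01 -3.590e-02  7.880e-02]
 [ 6.324e-01 -1.700e-02  7.780e-02]
 [ 6.323e-01 -1.320e-02  7.610e-02]]
```

View pics/crop0.png

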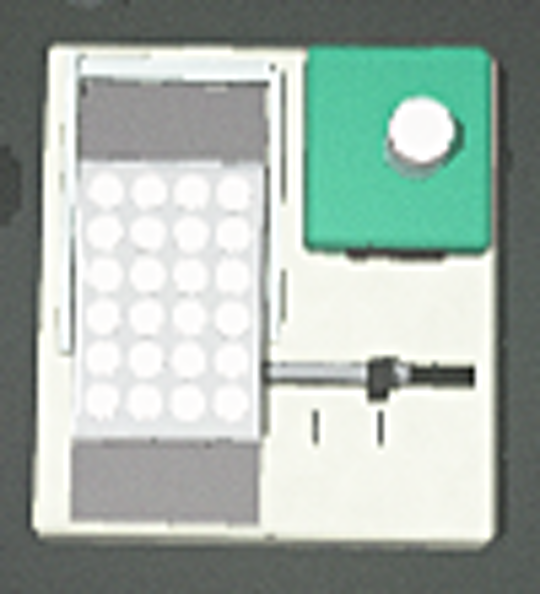

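```bash
cat >> h.py <<'E'
from scipy.spatial.transform import Rotation as R
C=np.array([.5626,.0468]);Y=-.0365
def w(x,y,z): c,s=np.cos(Y),np.sin(Y);return np.array([C[0]+c*x-s*y,C[1]+s*x+c*y,z])
def toS(p): c,s=np.cos(Y),np.sin(Y);d=p[:2]-C;return np.array([c*d[0]+s*d[1],-s*d[0]+c*d[1],p[2]])
Rt=R.from_matrix(np.array([[-np.cos(Y),-np.sin(Y),0],[-np.sin(Y),np.cos(Y),0],[0,0,-1]]).T.T)
def delta(x,y,z):
    s=ctrl.sense();q=s["tool_rot"];r=R.from_quat([q[1],q[2],q[3],q[0]])
    print("S now",toS(s["tcp_pos"]).round(4),"F",s["contact_force"].round(1),"t",s["clock"],"q",np.round(s["joint_positions"],2))
    print("row",(r.inv()*Rt).as_rotvec().round(4),(r.inv().apply(w(x,y,z)-s["tcp_pos"])).round(4))
E
python3 - <<'E'
from h import *
M=np.array([[-np.cos(Y),-np.sin(Y),0],[-np.sin(Y),np.cos(Y),0],[0,0,-1]]);print(np.linalg.det(M),M)
import h
delta(-.105,.045,.24)
P=np.load("top0.npz")["P"]
S=np.apply_along_axis(toS,2,P)
k=(abs(S[...,1]-.045)<.035)&(S[...,2]>.058)&(S[...,2]<.07)&(abs(S[...,0])<.11)
print("plate x",np.percentile(S[k][:,0],[0,1,99,100]))
E
```

```text
1.0 [[-0.99933395  0.0364919   0.        ]
 [ 0.0364919   0.99933395  0.        ]
 [ 0.          0.         -1.        ]]
S now [-0.3682  0.4208  0.2416] F [ 0.  -0.5  0.3] t 0.1 q [ 1.16  0.13 -0.04  1.41  0.    1.57]
row [-1.400e-03 -3.000e-04 -3.753e-01] [-0.3827 -0.2532  0.002 ]
plate x [-0.07373701 -0.07289722  0.10130329  0.10370832]
```

>>> send_rows:
  plan:
    - [0,0,-0.047,-0.034,-0.022,0,-1]
    - [0,0,-0.094,-0.068,-0.045,0,-1]
    - [0,0,-0.141,-0.102,-0.067,0,-1]
    - [0,0,-0.188,-0.136,-0.09,0,-1]
    - [0,0,-0.235,-0.17,-0.112,0,-1]
    - [0,0,-0.282,-0.204,-0.135,0,-1]
    - [0,0,-0.33,-0.238,-0.157,0,-1]
    - [0,0,-0.375,-0.272,-0.18,0,-1]

```text
clock: 0.77
tcp_pos: [0.3878, 0.2054, 0.2421]
tool_rot: [-0.0, 0.017, 1.0, 0.0]
contact_force: [-0.2, 0.8, 0.3]
gripper_width: 0.001
gripper_force: 0.0
```

```bash
python3 -c "
from h import *
delta(-.105,.045,.12)"
```

```text
S now [-0.1805  0.1522  0.2421] F [-0.2  0.8  0.3] t 0.7667 q [ 0.49 -0.04 -0.21  1.4   0.    0.52]
row [ 0.     -0.0001  0.0024] [-0.0752 -0.1073  0.1221]
```

>>> send_rows:
  plan:
    - [0,0,0.002,-0.018,-0.026,0.0,-1]
    - [0,0,0.002,-0.037,-0.053,0.0,-1]
    - [0,0,0.002,-0.056,-0.08,0.0,-1]
    - [0,0,0.002,-0.075,-0.107,0.0,-1]
    - [0,0,0.002,-0.075,-0.107,0.03,-1]
    - [0,0,0.002,-0.075,-0.107,0.06,-1]
    - [0,0,0.002,-0.075,-0.107,0.09,-1]
    - [0,0,0.002,-0.075,-0.107,0.12,-1]

```text
clock: 1.43
tcp_pos: [0.4582, 0.0971, 0.1207]
tool_rot: [-0.0, 0.02, 1.0, -0.0]
contact_force: [2.0, 0.1, -0.7]
gripper_width: 0.003
gripper_force: 0.0
```

```bash
python3 - <<'E'
from h import *
delta(-.105,.045,.065)
c=ctrl.camera("scene");P=cloud(c)
cv2.imwrite("pics/s1.png",cv2.resize(c["image"][90:310,180:440],None,fx=2.7,fy=2.7))
E
```

```text
S now [-0.1062  0.0464  0.1207] F [ 2.   0.1 -0.7] t 1.4333 q [ 0.21  0.05 -0.39  1.13  0.    0.25]
row [-0.     -0.0002 -0.0033] [-0.0012 -0.0014  0.0557]
```

View pics/s1.png

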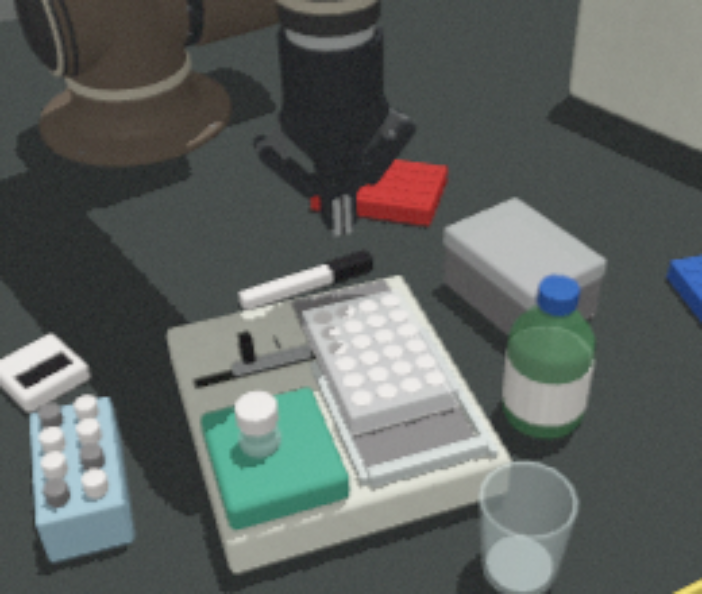

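The closed fingers (crop px 343,230) hang over the front of the lane, clear of the plate, marker and gate. I'll descend next.

>>> send_rows:
  plan:
    - [0,0,0,0,-0.001,0.015,-1]
    - [0,0,0,0,-0.001,0.03,-1]
    - [0,0,0,0,-0.001,0.045,-1]
    - [0,0,0,0,-0.001,0.052,-1]
    - [0,0,0,0,-0.001,0.055,-1]
    - [0,0,0,0,-0.001,0.055,-1]
    - [0,0,0,-0.004,-0.001,0.055,-1]
    - [0,0,0,-0.01,-0.001,0.055,-1]

```text
clock: 2.15
tcp_pos: [0.469, 0.0964, 0.0684]
tool_rot: [0.001, 0.019, 1.0, 0.0]
contact_force: [0.0, -0.5, 0.7]
gripper_width: -0.002
gripper_force: 0.0
```

>>> send_rows:
  plan:
    - [0,0,0,-0.005,0,0,-1]
    - [0,0,0,-0.01,0,0,-1]
    - [0,0,0,-0.015,0,0,-1]
    - [0,0,0,-0.02,0,0,-1]
    - [0,0,0,-0.025,0,0,-1]
    - [0,0,0,-0.03,0,0,-1]
    - [0,0,0,-0.034,0,0,-1]
    - [0,0,0,-0.038,0,0,-1]

```text
clock: 2.82
tcp_pos: [0.5066, 0.0947, 0.0672]
tool_rot: [-0.0, 0.019, 1.0, -0.0]
contact_force: [-2.1, 0.1, 1.7]
gripper_width: 0.002
gripper_force: 0.9
```

```bash
python3 - <<'E'
from h import *
delta(-.044,.045,.065)
c=ctrl.camera("scene")
cv2.imwrite("pics/s2.png",cv2.resize(c["image"][90:310,180:440],None,fx=2.7,fy=2.7))
E
```

```text
S now [-0.0577  0.0458  0.0672] F [-2.1  0.1  1.7] t 2.8167 q [ 0.18  0.17 -0.38  1.02  0.    0.22]
row [-0.     -0.0003 -0.0024] [-0.0137 -0.0008  0.0022]
```

View pics/s2.png

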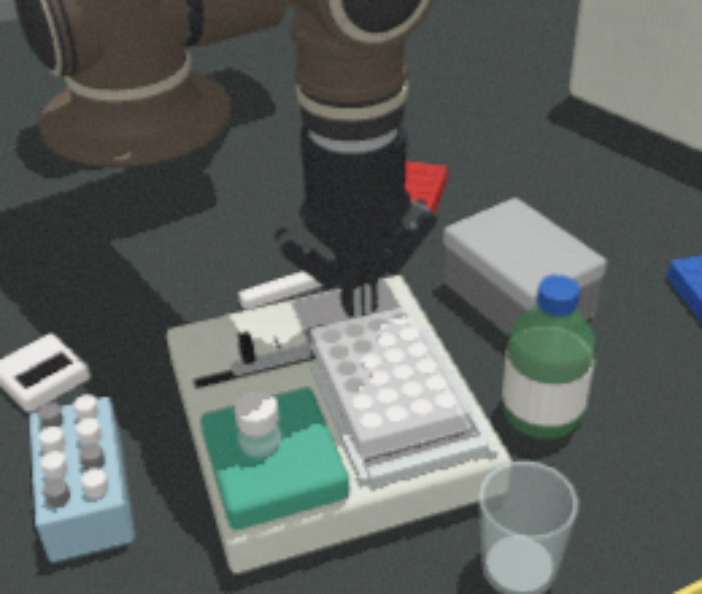

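The plate is moving squarely, with the fingers at its front edge (px 358,310) and a gap of about 12 mm left to the stop. I'll push the rest of the way slowly.

>>> send_rows:
  plan:
    - [0,0,0,-0.002,0,0,-1]
    - [0,0,0,-0.004,0,0,-1]
    - [0,0,0,-0.006,0,0,-1]
    - [0,0,0,-0.008,0,0,-1]
    - [0,0,0,-0.009,0,0,-1]
    - [0,0,0,-0.01,0,0,-1]
    - [0,0,0,-0.011,0,0,-1]
    - [0,0,0,-0.011,0,0,-1]

```text
clock: 3.53
tcp_pos: [0.5175, 0.0943, 0.0673]
tool_rot: [0.0, 0.019, 1.0, -0.0]
contact_force: [0.4, -0.6, -0.3]
gripper_width: 0.004
gripper_force: 0.0
```

>>> send_rows:
  plan:
    - [0,0,0,-0.001,0,0,-1]
    - [0,0,0,-0.001,0,0,-1]
    - [0,0,0,-0.002,0,0,-1]
    - [0,0,0,-0.002,0,0,-1]
    - [0,0,0,-0.003,0,0,-1]
    - [0,0,0,-0.003,0,0,-1]
    - [0,0,0,-0.003,0,0,-1]
    - [0,0,0,-0.003,0,0,-1]

```text
clock: 4.2
tcp_pos: [0.5204, 0.0942, 0.0673]
tool_rot: [0.0, 0.019, 1.0, -0.0]
contact_force: [-0.3, -0.5, 0.1]
gripper_width: 0.004
gripper_force: 0.1
```

>>> send_rows:
  plan:
    - [0,0,0,-0.001,0,0,-1]
    - [0,0,0,-0.001,0,0,-1]
    - [0,0,0,-0.002,0,0,-1]
    - [0,0,0,-0.002,0,0,-1]
    - [0,0,0,-0.003,0,0,-1]
    - [0,0,0,-0.003,0,0,-1]
    - [0,0,0,-0.003,0,0,-1]
    - [0,0,0,-0.003,0,0,-1]

```text
clock: 4.87
tcp_pos: [0.5231, 0.094, 0.0673]
tool_rot: [-0.0, 0.019, 1.0, -0.0]
contact_force: [-2.7, 0.4, 0.4]
gripper_width: 0.005
gripper_force: 1.0
```

```bash
python3 - <<'E'
from h import *
delta(-.044,.045,.065)
c=ctrl.camera("top")
cv2.imwrite("pics/t3.png",cv2.resize(c["image"][140:250,285:385],None,fx=5.4,fy=5.4,interpolation=cv2.INTER_CUBIC))
E
```

```text
S now [-0.0412  0.0457  0.0673] F [-2.7  0.4  0.4] t 4.8667 q [ 0.18  0.2  -0.35  1.03 -0.    0.22]
row [-0.0001 -0.0003 -0.0023] [ 0.0028 -0.0007  0.0023]
```

View pics/t3.png

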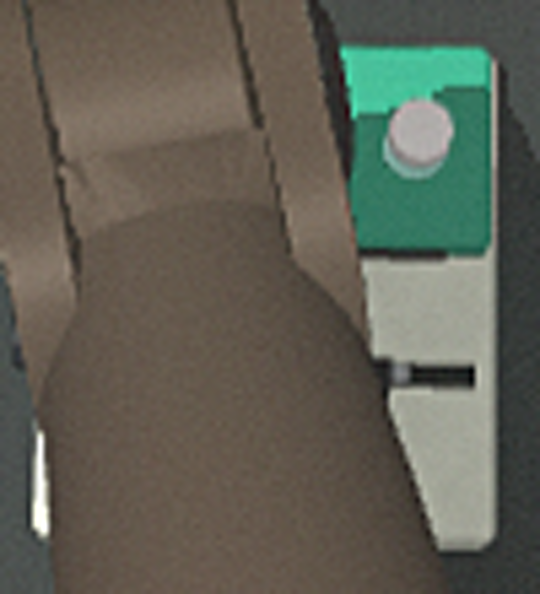

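The arm hides the lane from above, so I'll keep pushing in small steps until the force rises at the stop.

>>> send_rows:
  plan:
    - [0,0,0,-0.001,0,0,-1]
    - [0,0,0,-0.001,0,0,-1]
    - [0,0,0,-0.002,0,0,-1]
    - [0,0,0,-0.002,0,0,-1]
    - [0,0,0,-0.002,0,0,-1]
    - [0,0,0,-0.003,0,0,-1]
    - [0,0,0,-0.003,0,0,-1]
    - [0,0,0,-0.003,0,0,-1]

```text
clock: 5.58
tcp_pos: [0.5233, 0.094, 0.0671]
tool_rot: [-0.003, 0.019, 1.0, 0.0]
contact_force: [-11.7, 0.2, 9.2]
gripper_width: 0.003
gripper_force: 6.2
```

```bash
python3 - <<'E'
from h import *
delta(-.044,.045,.065)
c=ctrl.camera("scene")
cv2.imwrite("pics/s4.png",cv2.resize(c["image"][180:290,265:375],None,fx=5.4,fy=5.4,interpolation=cv2.INTER_CUBIC))
E
```

```text
S now [-0.041   0.0457  0.0671] F [-11.7   0.2   9.2] t 5.5833 q [ 0.18  0.2  -0.34  1.03  0.    0.22]
row [ 0.0001 -0.0055 -0.0019] [ 0.003  -0.0007  0.0021]
```

View pics/s4.png

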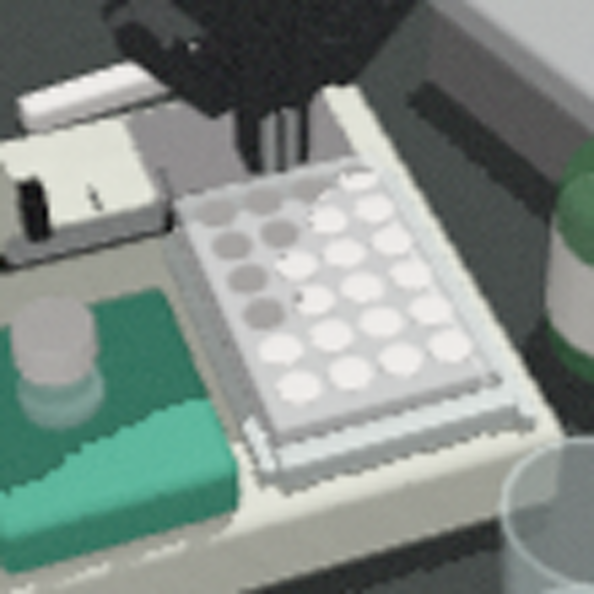

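The plate is against the stop: the white end bar at px (400,430) touches its far edge, the force rose to 12 N and movement stopped. Next I'll back off, lift and go to the right of the handle.

>>> send_rows:
  plan:
    - [0,0,0,0.008,0,0,-1]
    - [0,0,0,0.018,0,0,-1]
    - [0,0,0,0.025,0,-0.005,-1]
    - [0,0,0,0.025,0,-0.03,-1]
    - [0,0,0,0.025,0,-0.055,-1]
    - [0,0,0,0.025,-0.02,-0.065,-1]
    - [0,0,0,0.022,-0.05,-0.065,-1]
    - [0,0,0,0.02,-0.08,-0.065,-1]

```text
clock: 6.3
tcp_pos: [0.5039, 0.0146, 0.1341]
tool_rot: [0.002, 0.018, 1.0, 0.0]
contact_force: [0.1, 0.0, -0.3]
gripper_width: -0.0
gripper_force: 0.0
```

```bash
python3 - <<'E'
from h import *
delta(-.053,-.09,.13)
c=ctrl.camera("scene");P=cloud(c);S=np.apply_along_axis(toS,2,P)
k=(abs(S[...,1]-.045)<.03)&(S[...,2]>.06)&(S[...,2]<.067)&(abs(S[...,0])<.11)
print(np.percentile(S[k][:,0],[0,1,5,95,99,100]))
k=(abs(S[...,1]+.05)<.03)&(S[...,2]>.06)&(S[...,2]<.079)&(abs(S[...,0]+.045)<.025)
print(S[k].min(0),S[k].max(0),np.median(S[k],0))
E
```

```text
S now [-0.0574 -0.0344  0.1341] F [ 0.1  0.  -0.3] t 6.3 q [ 0.03  0.11 -0.3   1.16 -0.    0.07]
row [0.0001 0.0039 0.    ] [-0.0044 -0.0556  0.0041]
[-0.03011236 -0.0274868  -0.02063077  0.09482113  0.09742741  0.09952244]
[-0.04849459 -0.05769613  0.06015034] [-0.03238596 -0.0477209   0.07562641] [-0.03585755 -0.05337809  0.07273244]
```

>>> send_rows:
  plan:
    - [0,0,0,-0.003,-0.018,0,-1]
    - [0,0,0,-0.006,-0.037,0,-1]
    - [0,0,0,-0.007,-0.056,0,-1]
    - [0,0,0,-0.007,-0.056,0.0,-1]
    - [0,0,0,-0.007,-0.056,0.02,-1]
    - [0,0,0,-0.007,-0.056,0.04,-1]
    - [0,0,0,-0.007,-0.056,0.056,-1]
    - [0,0,0,-0.007,-0.056,0.062,-1]

```text
clock: 7.02
tcp_pos: [0.5066, -0.0408, 0.0684]
tool_rot: [-0.001, 0.019, 1.0, 0.0]
contact_force: [-0.3, -0.4, -0.2]
gripper_width: 0.001
gripper_force: 0.0
```

```bash
python3 - <<'E'
from h import *
delta(-.05,-.070,.072)
c=ctrl.camera("scene")
cv2.imwrite("pics/s5.png",cv2.resize(c["image"][130:290,220:380],None,fx=3.7,fy=3.7,interpolation=cv2.INTER_CUBIC))
E
```

```text
S now [-0.0528 -0.0896  0.0684] F [-0.3 -0.4 -0.2] t 7.0167 q [-0.08  0.16 -0.39  1.02  0.   -0.04]
row [ 0.0003 -0.0025 -0.0022] [-0.0027  0.0196 -0.0036]
```

View pics/s5.png

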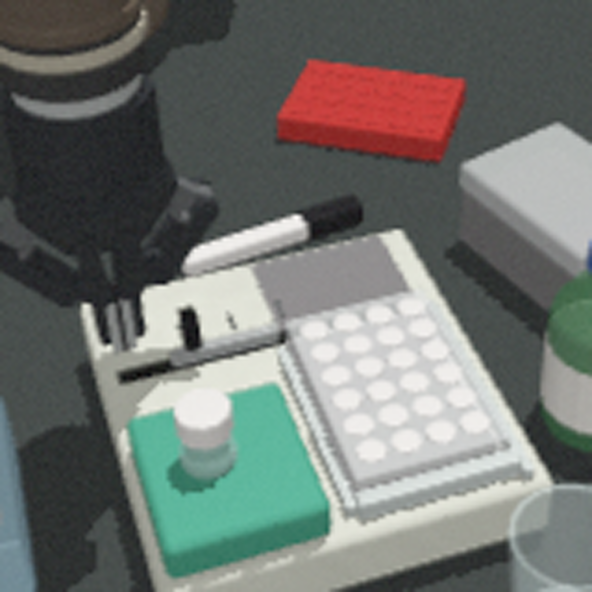

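The plate is fully home, flush with the end bar (px 430,480). The fingers (px 122,330) stand to the right of the handle (px 190,328) and slightly low, so I'll raise them 4 mm and push left.

>>> send_rows:
  plan:
    - [0,0,0,-0.002,0,-0.004,-1]
    - [0,0,0,-0.002,0.006,-0.004,-1]
    - [0,0,0,-0.002,0.012,-0.004,-1]
    - [0,0,0,-0.002,0.018,-0.004,-1]
    - [0,0,0,-0.002,0.024,-0.004,-1]
    - [0,0,0,-0.002,0.03,-0.004,-1]
    - [0,0,0,-0.002,0.036,-0.004,-1]
    - [0,0,0,-0.002,0.041,-0.004,-1]

```text
clock: 7.73
tcp_pos: [0.5117, 0.0005, 0.0746]
tool_rot: [0.0, 0.019, 1.0, 0.0]
contact_force: [-0.2, 0.5, -0.8]
gripper_width: -0.002
gripper_force: 0.0
```

```bash
cat > g.py <<'E'
from h import *
delta(-.05,-.0115,.072)
c=ctrl.camera("scene");P=cloud(c);S=np.apply_along_axis(toS,2,P);g=c["image"].max(2)
k=(abs(S[...,1]+.02)<.06)&(S[...,2]>.066)&(S[...,2]<.0775)&(abs(S[...,0]+.035)<.012)
print(S[k][:,1].round(3))
cv2.imwrite("pics/g.png",cv2.resize(c["image"][130:290,220:380],None,fx=3.7,fy=3.7,interpolation=cv2.INTER_CUBIC))
E
python3 g.py
```

```text
S now [-0.0492 -0.0481  0.0746] F [-0.2  0.5 -0.8] t 7.7333 q [ 0.    0.16 -0.38  1.04  0.    0.04]
row [ 0.0007  0.0004 -0.0018] [0.0009 0.0366 0.0026]
[-0.026 -0.024 -0.022 -0.031 -0.029 -0.027 -0.025 -0.022 -0.038 -0.035
 -0.031 -0.027 -0.026 -0.023 -0.021 -0.04  -0.038 -0.036 -0.031 -0.03
 -0.028 -0.026 -0.024 -0.022 -0.061 -0.049 -0.047 -0.043 -0.04  -0.038
 -0.031 -0.029 -0.027 -0.025 -0.023 -0.061 -0.059 -0.057 -0.055 -0.054
 -0.052 -0.049 -0.048 -0.045 -0.043 -0.041 -0.031 -0.03  -0.027 -0.025
 -0.023 -0.061 -0.06  -0.058 -0.056 -0.054 -0.052 -0.05  -0.048 -0.045
 -0.044 -0.029 -0.028 -0.025 -0.023 -0.06  -0.054 -0.052 -0.05  -0.048
 -0.046 -0.044 -0.03  -0.055 -0.053 -0.05  -0.048]
```

The lever is now in the detent at about 27 mm. I'll continue to the second stop.

>>> send_rows:
  plan:
    - [0,0,0,0,0.004,0,-1]
    - [0,0,0,0,0.008,0,-1]
    - [0,0,0,0,0.013,0,-1]
    - [0,0,0,0,0.018,0,-1]
    - [0,0,0,0,0.023,0,-1]
    - [0,0,0,0,0.028,0,-1]
    - [0,0,0,0,0.033,0,-1]
    - [0,0,0,0,0.036,0,-1]

```text
clock: 8.45
tcp_pos: [0.5131, 0.0363, 0.0743]
tool_rot: [0.0, 0.019, 1.0, 0.0]
contact_force: [0.6, -3.6, 0.5]
gripper_width: -0.001
gripper_force: 2.3
```

```bash
python3 g.py
```

```text
S now [-0.0491 -0.0123  0.0743] F [ 0.6 -3.6  0.5] t 8.45 q [ 0.07  0.16 -0.37  1.04  0.    0.11]
row [ 0.0006  0.     -0.0018] [0.0009 0.0008 0.0023]
[ 0.004  0.006  0.009 -0.005 -0.003 -0.001  0.002  0.004  0.006  0.007
  0.01  -0.005 -0.003 -0.001  0.001  0.003  0.004  0.007  0.008 -0.022
 -0.02  -0.015 -0.009 -0.006 -0.004 -0.001  0.001  0.002  0.004  0.006
  0.008 -0.027 -0.025 -0.023 -0.021 -0.017 -0.015 -0.013 -0.01  -0.009
 -0.007 -0.003  0.     0.001  0.003  0.006  0.007 -0.025 -0.022 -0.021
 -0.02  -0.017 -0.015 -0.013 -0.011 -0.008 -0.007  0.     0.001  0.003
  0.005  0.008  0.01  -0.023 -0.021 -0.019 -0.017 -0.015 -0.013 -0.011
 -0.009 -0.007  0.001  0.003  0.005 -0.019 -0.018 -0.013]
```

View pics/g.png

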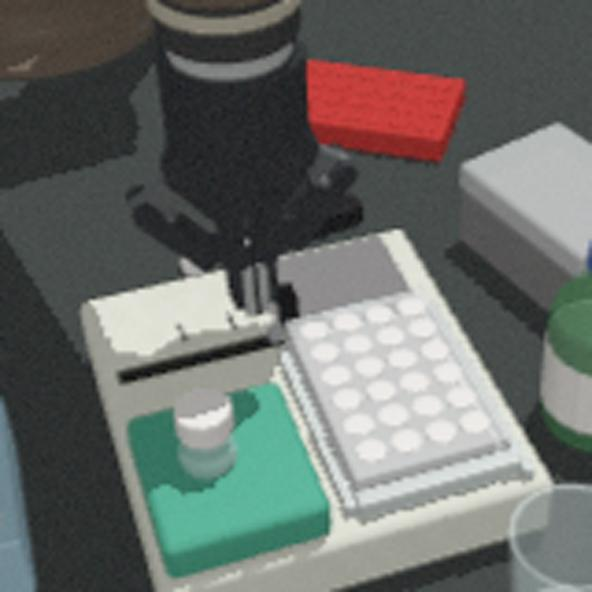

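The handle (px 285,300) is at the plate's front right corner, at about 57 mm of travel. A few millimetres more will seat it against the stop.

>>> send_rows:
  plan:
    - [0,0,0,0,0.001,0,-1]
    - [0,0,0,0,0.002,0,-1]
    - [0,0,0,0,0.003,0,-1]
    - [0,0,0,0,0.004,0,-1]
    - [0,0,0,0,0.004,0,-1]
    - [0,0,0,0,0.005,0,-1]
    - [0,0,0,0,0.005,0,-1]
    - [0,0,0,0,0.005,0,-1]

```text
clock: 9.17
tcp_pos: [0.513, 0.0371, 0.0743]
tool_rot: [0.0, 0.021, 1.0, -0.004]
contact_force: [-0.5, -14.5, 1.1]
gripper_width: -0.006
gripper_force: 7.3
```

```bash
python3 g.py|head -3
```

```text
S now [-0.0492 -0.0115  0.0743] F [ -0.5 -14.5   1.1] t 9.1667 q [ 0.08  0.16 -0.37  1.04 -0.01  0.12]
row [-0.0076  0.0002 -0.0047] [0.0008 0.     0.0023]
[ 0.002  0.005  0.007  0.009 -0.003 -0.001  0.004  0.006  0.008  0.01
```

Hard stop reached at 14 N with no further travel. I'll back off to the right, lift clear and swing back so the view is free.

>>> send_rows:
  plan:
    - [0,0,0,0,-0.008,0,-1]
    - [0,0,0,0,-0.018,0,-1]
    - [0,0,0,0,-0.025,-0.005,-1]
    - [0,0,0,0,-0.025,-0.03,-1]
    - [0,0,0,0,-0.025,-0.06,-1]
    - [0,0,0,0.02,-0.025,-0.09,-1]
    - [0,0,0,0.05,-0.025,-0.12,-1]
    - [0,0,0,0.08,-0.025,-0.14,-1]

```text
clock: 9.88
tcp_pos: [0.4323, 0.0184, 0.217]
tool_rot: [0.001, 0.02, 1.0, 0.0]
contact_force: [0.6, -0.1, 0.3]
gripper_width: 0.002
gripper_force: 0.0
```

>>> send_rows:
  plan:
    - [0,0,0,0.03,-0.02,0,-1]
    - [0,0,0,0.06,-0.04,0,-1]
    - [0,0,0,0.09,-0.06,0,-1]
    - [0,0,0,0.12,-0.08,0,-1]
    - [0,0,0,0.14,-0.1,0,-1]
    - [0,0,0,0.14,-0.1,0,-1]
    - [0,0,0,0.14,-0.1,0,-1]
    - [0,0,0,0.14,-0.1,0,-1]

```text
clock: 10.55
tcp_pos: [0.289, -0.076, 0.2147]
tool_rot: [0.001, 0.02, 1.0, 0.0]
contact_force: [-0.1, 0.5, -0.6]
gripper_width: 0.001
gripper_force: 0.0
```

```bash
python3 g.py; python3 - <<'E'
from h import *
a=ctrl.camera("top")["image"][140:250,285:385]; b=ctrl.camera("scene")["image"][160:270,230:370]
f=lambda i,s:cv2.resize(i,None,fx=s,fy=s,interpolation=cv2.INTER_CUBIC)
cv2.imwrite("pics/end.png",np.hstack([f(a,3.3),f(b,3.3)]))
E
```

```text
S now [-0.269  -0.1327  0.2147] F [-0.1  0.5 -0.6] t 10.55 q [-0.26 -0.31 -0.49  1.39  0.   -0.22]
row [ 0.0004  0.0016 -0.0032] [-0.2183  0.1219  0.1431]
[0.003 0.004 0.007 0.008 0.001 0.004 0.006 0.008 0.01  0.    0.001 0.003
 0.005 0.007 0.009 0.    0.    0.002 0.004 0.006 0.008 0.    0.001 0.003
 0.006 0.008 0.    0.001 0.003 0.005 0.007 0.01  0.001 0.003 0.007 0.009]
```

View pics/end.png

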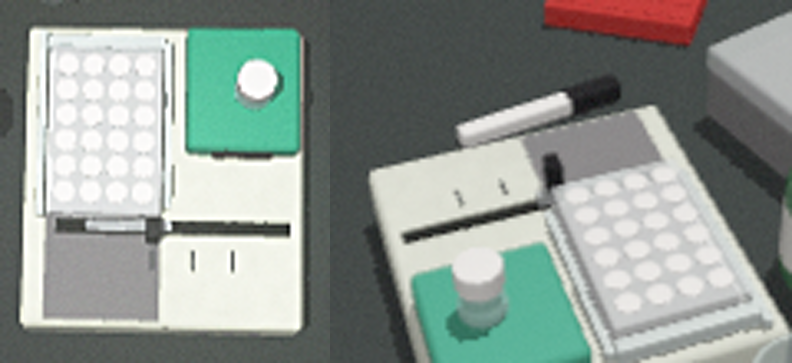

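The final view shows the plate flush with the end stop. The handle (px 152,230) moved 24.9 px from open, about 60 mm, so it is locked with the bar across the plate, and the other things look undisturbed.

```bash
python3 -c "
from rig import ctrl
print(ctrl.hand_in())"
```

```text
the job is handed in; nothing more can be done
None
```

The plate is home against its stop, the gate lever is at its second stop (about 60 mm of travel) with the bar across the plate, and the job is handed in at about 10.7 s of robot time.

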